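# Turn a cover plate over against the leaning rest

## Task

Turn the rectangular aluminium cover plate over so that its gasket side faces up for inspection: push it along the bench against the sloping face of the steel leaning rest until it climbs and stands leaning on it, then push its projecting top edge back from behind so that it topples towards the robot and lies flat on the bench in front of the rest. Only push with the fingers - never pick the plate up - and leave the round flange and everything else on the bench where it is.

Things in the scene. Friction and masses are not known exactly. Their poses are not given: they have to be found in the camera images.
- rest: Bent-sheet polished steel leaning rest, fixed, 300 mm wide (its y), 60 mm high. Origin: foot of the slope, bench level, mid-width; x points level into the slope, away from the robot, z up. The face runs, in mm (x,z), (0,0)-(17,16)-(29,34)-(39,60): 43, 56, 69 degrees. 4 mm sheet. Behind it nothing stands above 60 mm; a 4 mm thick foot reaches x = 88 mm. Smooth: friction about 0.3.
- rest_top (a point): Middle of the rest's top edge (x 39, z 60 mm from its origin). A plate pushed until its lower edge reaches the foot of the slope leans about 58 degrees and stays by itself (much short of that it may slide back); 5 N is enough. Its top edge then projects about 25 mm beyond and above this edge, 85 to 95 mm above the bench.
- plate: Loose aluminium cover plate, 100 (x) x 80 (y) x 14 (z) mm, its 80 mm ends fully rounded, 0.2 to 0.4 kg, friction about 0.6. Origin: centre of the gasket face, which lies on the bench at the start; z points out of the plain face: up at the start, down at the end. +x edge nearer the rest, turned up to 0.3 rad. It starts in the left or right half before the rest.
- plate_center (a point): Centre of the plate (half its thickness: 7 mm above the bench when flat).
- plate_front (a point): Middle of the plate's -x edge (the robot-side edge at the start), at half thickness.
- plate_back (a point): Middle of the plate's +x edge (the edge towards the rest at the start), at half thickness.
- plate_left (a point): Middle of the plate's +y edge, at half thickness.
- plate_right (a point): Middle of the plate's -y edge, at half thickness.
- flange: Bystander: round aluminium flange, 76 mm diameter, 16 mm high, in the other half of the space in front of the rest. Origin: centre of its underside.
- screwdriver: Bystander: screwdriver lying on the bench to the left of the rest's front space. Origin at its underside.
- jar: Bystander: small jar, 56 mm diameter, 65 mm high, left of the rest. Origin: centre of its underside.
- gauge_block: Bystander: steel block 50 x 30 x 30 mm, right of the rest's front space. Origin: centre of its underside.
- mallet: Bystander: rubber mallet lying on the left of the bench. Origin at its underside.
- beaker: Bystander: clear beaker, 70 mm diameter, 85 mm high, behind the rest. Origin: centre of its underside.
- tape_core: Bystander: grey plastic ring, 90 mm diameter, 25 mm high, on the right of the bench. Origin: centre of its underside.
Mind the look-alikes: they are no part of the job. What is shaped like the plate but brown, orange or purple is not meant.

How it is judged:
By the outcome, as a careful person would: the job done as asked, in the order asked, and still so for the second after the job is handed in, with the robot touching nothing.
It also fails if it takes over 58 s, if anything falls off the work surface, if the arm or the gripper's body presses on something with over 40 N, if the wrist force passes 120 N, or if a joint passes its speed limit or range.

## Robot

A 7-joint arm with a two-finger parallel gripper is mounted at the origin on the work surface. World frame = base frame: x ahead of the robot, y to its left, z up, the work surface at z = 0. Lengths are in mm, angles in rad, forces in N, time in s.
With the tool pointing down it reaches from about 425 to 1025 mm from the base axis. Payload 3.6 kg.
Tool frame: the origin (TCP) lies midway between the tips of the shut fingers; the grasp point (between the pads) lies 19 mm behind it (bot.grip_point_offset is the distance from the TCP to the grasp point, in mm); z points along the fingers, x is the direction in which the jaws open and shut, and the axes are right-handed (so a half turn about z gives the same grasp; the last joint's range is limited). The gripper opens to 85 mm and grips with 20 to 120 N. Pads are 22 mm wide; open, the fingers measure 114 mm over their backs; the gripper's body (76 mm by 85 mm) begins 54 mm behind the grasp point. The pads swing forward as they close: fully open they stand 13 mm farther back than shut.
Start: joints at [-1.381, 0.591, 0.048, 1.609, -0.033, 0.943, -0.034], TCP at [202.303, 696.206, 231.302] pointing down, gripper open.
Joint ranges: [-2.69, 2.69], [-0.47, 2.24], [-1.27, 1.36], [0.19, 2.51], [-1.53, 4.68], [0.08, 2.07], [-3.09, 3.09]. Speed limits (rad/s): [2.57, 2.57, 3.14, 3.14, 3.14, 3.14, 3.14].

## Interface

Orientations are given as a 3x3 rotation matrix whose columns are the frame's x, y, z axes.
In Python, from plant import bot gives the robot as it stands.
- The arm moves only by the shell command python3 -m jog 'ROWS' [OPENING] [FORCE]. ROWS is JSON, a list of rows, each a list of 4 numbers: the shift along the tool's x, y, z in cm, then the turn about the tool's z in rad. In form: [[dx, dy, dz, spin], ...]. A call has 1 to 8 rows; each row is the pose to reach, as a shift and turn from the pose commanded when the call began, along the tool's axes at that moment; what a row does not reach only later rows make up. A row lasts 1/8 s, in which the tool goes at most 62.5 mm and 10.7 degrees, less where a joint would pass 70% of its speed; a pose out of reach is approached as far as the arm can. A call with a gripper value outside its range is refused whole. OPENING is the finger opening in cm, from 0 to 8.54, set as the call begins (- or left out, the last holds). The fingers move at their own pace and stop on an object; FORCE is the grip in N (left out, the last holds). Time passes only in rows, so rows that repeat a pose let the fingers close. It gives the time, the measured TCP pose, the force and the opening at its end, in the units of the state.
- bot.get_state(): the state, without advancing time (a new reading comes with each control period).
- bot.camera(name): name is "scene" or "top"; returns (picture, depth): 384x512x3 uint8, red, green, blue; 384x512 float32, mm along the optical axis (not along the pixel's ray), 0 where there is no reading.
- bot.camera_model(name): a dict with "camera_matrix" (3x3 intrinsics, pixels), "k1" (the pictures are not rectified: a ray, as slopes to the right and down, at radius r is drawn at 1 + k1 r^2 times it, then the intrinsics apply), "rvec" (rotation vector, rad) and "tvec" (3), from world to camera coordinates, as OpenCV has them. Camera axes: x right, y down, z forward; pixel columns grow to the right and rows downward; lengths in mm; the calibration is good to about 2 mm. A picture is of the moment at which its call begins. camera_model takes no time and is no camera call.
- bot.finish_job(): hands the job in, once; it reports no verdict.
The state is a dict: "time": time; "joints": joint angles; "joint_vel": joint speeds; "effort": joint torques, N m; "ee_pos": TCP position; "orientation": TCP orientation; "wrist_force": force on the tool from outside, world axes, zero at the start; "torque": the same for the moment, N m; "grip_width": finger opening in mm.
Only numpy, scipy, OpenCV 4.12 (cv2) and the standard library are available. Lean on these libraries where they do the work, as an engineer would, in place of code of your own. Each camera call takes 0.05 s, during which the arm holds its last target. There are 200 camera calls.

## Working session

There is one attempt and no reset: what is moved stays moved. The work goes in short steps, Python scripts to look and compute and a shell command to move; the robot and the scene stay as the last step left them, time stands still between calls to the robot, and variables do not carry over. Pictures are saved under pics/ and viewed, about 8 in all and at most 12, crops included, and the job is handed in when it is done.

```bash
mkdir -p pics; ls
python3 - <<'E'
from plant import bot
import cv2,numpy as np
for n in("scene","top"):
    p,d=bot.camera(n); cv2.imwrite(f"pics/{n}0.png",p[:,:,::-1]); np.save(f"pics/{n}0.npy",d)
    m=bot.camera_model(n); print(n,m, (d>0).mean())
s=bot.get_state();print(s)
a=[cv2.imread(f"pics/{n}0.png") for n in("scene","top")]
cv2.imwrite("pics/both0.png",cv2.resize(np.hstack(a),(800,300)))
E
```

```text
pics
scene {'camera_matrix': array([[463.41874044,   0.        , 263.39925084],
       [  0.        , 463.41874044, 195.11320174],
       [  0.        ,   0.        ,   1.        ]]), 'k1': -0.02332426174589241, 'rvec': array([ 2.02043112,  1.36000611, -0.54553631]), 'tvec': array([-229.82320688, -327.99306232, 2040.87411764])} 0.9959818522135416
top {'camera_matrix': array([[350.27143535,   0.        , 255.7032973 ],
       [  0.        , 350.27143535, 193.71440779],
       [  0.        ,   0.        ,   1.        ]]), 'k1': -0.08373556870712934, 'rvec': array([ 2.15669357, -2.13672676,  0.19004462]), 'tvec': array([ -13.32166906,  571.51939814, 1090.20908355])} 0.9958953857421875
{'time': 0.1, 'joints': array([-1.381498  ,  0.59201573,  0.04829618,  1.6097204 , -0.03329754,
        0.94272354, -0.03370973]), 'joint_vel': array([ 0.00155617, -0.00141299, -0.00035458, -0.00422271, -0.00132092,
        0.00132502,  0.00033947]), 'effort': array([ 4.39680894e-03, -5.49995756e+01,  1.55307949e+00, -1.98824286e+01,
        9.67821514e-03,  3.80314756e-03,  6.65267308e-06]), 'ee_pos': array([202.08012248, 695.46907313, 230.25357183]), 'orientation': array([[ 2.78968479e-01,  9.60300146e-01, -4.66709025e-04],
       [ 9.60298051e-01, -2.78968847e-01, -2.00897666e-03],
       [-2.05941786e-03,  1.12261397e-04, -9.99997873e-01]]), 'wrist_force': array([ 1.07019023,  0.53693723, -0.17584755]), 'torque': array([ 0.02489075,  0.00478301, -0.00773567]), 'grip_width': 85.32310668197164}
```

View pics/top0.png

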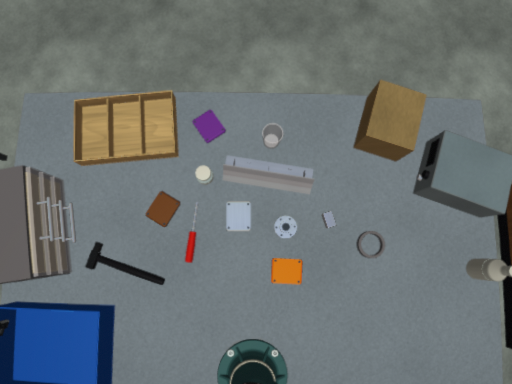

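View pics/scene0.png

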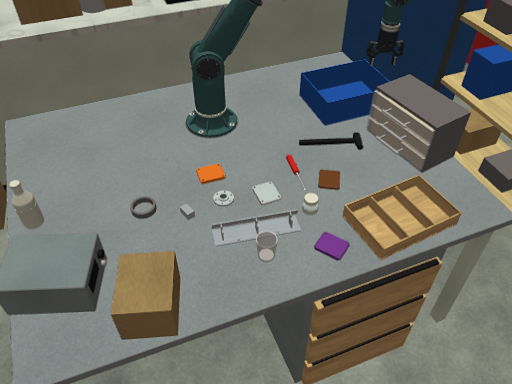

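The top view shows the silver plate at (238,216) and the flange at (286,227). The rest spans (223,160) to (313,190). The look-alikes are orange (287,271), brown (163,208) and purple (209,126). The silver rectangle in the left half before the rest fits the plate. I'll measure it and confirm in a crop.

```bash
cat > h.py <<'E'
from plant import bot
import cv2,numpy as np
def rays(n,px):
    m=bot.camera_model(n);K=m["camera_matrix"];px=np.asarray(px,float).reshape(-1,1,2)
    u=cv2.undistortPoints(px,K,np.array([m["k1"],0,0,0,0.]))[:,0]
    R=cv2.Rodrigues(m["rvec"])[0];C=-R.T@m["tvec"]
    return C,np.c_[u,np.ones(len(u))]@R
def onplane(n,px,z):
    C,D=rays(n,px);return C+D*((z-C[2])/D[:,2])[:,None]
def pts(n,px,d):
    C,D=rays(n,px);return C+D*np.asarray(d).reshape(-1,1)
def proj(n,P):
    m=bot.camera_model(n);return cv2.projectPoints(np.asarray(P,float).reshape(-1,1,3),m["rvec"],m["tvec"],m["camera_matrix"],np.array([m["k1"],0,0,0,0.]))[0][:,0]
def cloud(n,d):
    v,u=np.mgrid[0:384,0:512];return pts(n,np.c_[u.ravel(),v.ravel()],d.ravel()).reshape(384,512,3)
E
python3 - <<'E'
from h import *
im=cv2.imread("pics/top0.png");d=np.load("pics/top0.npy")
W=cloud("top",d);
print("bench z",np.median(W[230:245,200:260,2]))
g=cv2.cvtColor(im,cv2.COLOR_BGR2HSV)
print("bench hsv",np.median(g[235:245,200:260].reshape(-1,3),0),"plate",np.median(g[210:222,230:246].reshape(-1,3),0))
m=((g[...,2]>175)).astype(np.uint8)
cs,_=cv2.findContours(m,cv2.RETR_EXTERNAL,cv2.CHAIN_APPROX_NONE)
for c in cs:
    x,y,w,h=cv2.boundingRect(c)
    if cv2.contourArea(c)>80 and 150<x<350 and 140<y<290:
        P=onplane("top",c[:,0],14)[:,:2].astype(np.float32);r=cv2.minAreaRect(P);print((x,y,w,h),np.round(r[0]),np.round(r[1]),round(r[2],1))
# rest top edge from depth
X=W[150:200,215:320].reshape(-1,3);T=X[(X[:,2]>50)&(X[:,2]<66)]
r=cv2.minAreaRect(T[:,:2].astype(np.float32));print("rest top",r,cv2.boxPoints(r))
o=np.vstack([cv2.resize(im[145:285,180:330],None,fx=4,fy=4,interpolation=cv2.INTER_CUBIC)]);cv2.imwrite("pics/c0.png",o)
E
```

```text
bench z 0.30776375766583897
bench hsv [ 99.  28. 129.] plate [107.  41. 196.]
(272, 258, 30, 26) [ 326. -110.] [95. 80.] 89.5
(275, 216, 22, 22) [ 469. -108.] [69. 70.] 0.4
(227, 202, 23, 28) [503.  49.] [89. 73.] 0.6
(196, 166, 14, 14) [647. 171.] [45. 44.] 1.7
rest top ((648.1434936523438, -49.39091491699219), (298.96759033203125, 26.025239944458008), 81.4314956665039) [[ 613.0043  -195.26746]
 [ 638.739   -199.14502]
 [ 683.2827    96.48563]
 [ 657.548    100.36319]]
```

View pics/c0.png

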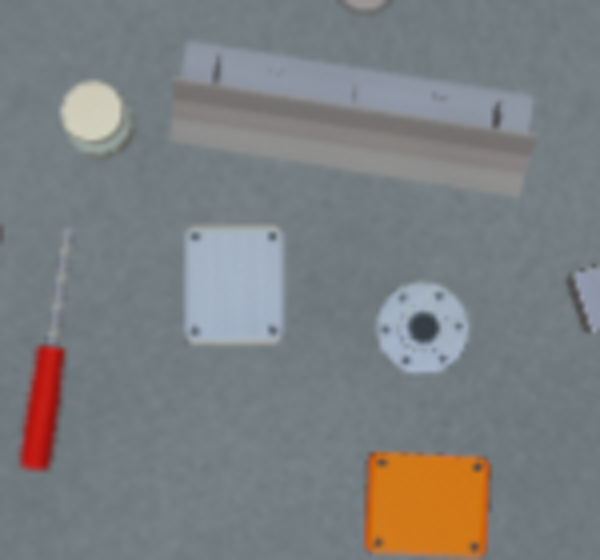

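The crop confirms it: the silver plate with four corner holes is at crop (234,285), in the left half. The flange is at crop (423,327) and the orange look-alike is below it. In the crop, the foot of the slope runs (170,142) to (520,196) and the ridge runs (173,78) to (535,133).

```bash
cat >> h.py <<'E'
# rest frame
def rest():
    q=lambda a:np.array(a)/4-.375+[180,145]
    f=onplane("top",q([(170,142),(520,196)]),0);t=onplane("top",q([(173,78),(535,133)]),60)
    return f,t
E
python3 - <<'E'
from h import *
f,t=rest();print(f,t)
for e in(f,t): v=(e[0]-e[1])[:2];print(np.linalg.norm(v),-np.arctan2(v[0],v[1]))
im=cv2.imread("pics/top0.png");g=cv2.cvtColor(im,cv2.COLOR_BGR2HSV)[...,2]
G=cv2.resize(g[190:245,215:262],None,fx=8,fy=8,interpolation=cv2.INTER_CUBIC)
cs,_=cv2.findContours((G>162).astype(np.uint8),cv2.RETR_EXTERNAL,cv2.CHAIN_APPROX_NONE)
c=max(cs,key=cv2.contourArea)[:,0]/8-.4375+[215,190]
r=cv2.minAreaRect(onplane("top",c,8)[:,:2].astype(np.float32));print("plate top",r)
# scene
im=cv2.imread("pics/scene0.png");g=cv2.cvtColor(im,cv2.COLOR_BGR2HSV)[...,2]
uv=proj("scene",[503,49,10])[0];print(uv);x,y=uv.astype(int)
G=cv2.resize(g[y-22:y+22,x-25:x+25],None,fx=8,fy=8,interpolation=cv2.INTER_CUBIC)
print(np.percentile(G,[10,50,90]))
cs,_=cv2.findContours((G>165).astype(np.uint8),cv2.RETR_EXTERNAL,cv2.CHAIN_APPROX_NONE)
c=max(cs,key=cv2.contourArea)[:,0]/8-.4375+[x-25,y-22]
r=cv2.minAreaRect(onplane("scene",c,8)[:,:2].astype(np.float32));print("plate scene",r)
s=bot.get_state();print(s["ee_pos"])
E
```

```text
[[ 624.3905019   105.5063802     0.        ]
 [ 581.21022281 -191.66635881    0.        ]] [[ 665.35641702   99.49646425   60.        ]
 [ 623.33866053 -194.36882178   60.        ]]
300.2934786425896 -0.14429379106173693
296.8540014861698 -0.1420204467837631
plate top ((502.93377685546875, 49.14544677734375), (95.18419647216797, 80.68017578125), 1.1673707962036133)
[265.21309086 191.06202232]
[138. 142. 201.]
plate scene ((504.6708068847656, 51.69188690185547), (99.40840148925781, 83.22335052490234), 1.0237617492675781)
[202.08012248 695.46907313 230.25357183]
```

```bash
python3 -m jog '[[-2.5,1.8,0,-0.07],[-7.5,5.4,0,-0.138],[-12.5,9,0,-0.138],[-17.5,12.6,0,-0.138],[-22.5,16.2,0,-0.138],[-27.5,19.8,0,-0.138],[-32,23,0,-0.138],[-35,25.1,0,-0.138]]' 4.5 40
cat > st.py <<'E'
from h import *
a=-0.145;O=np.array([604,-42.5,0]);U=np.array([[np.cos(a),-np.sin(a),0],[np.sin(a),np.cos(a),0],[0,0,1]])
def st():
    s=bot.get_state();p=s["ee_pos"];print("t",round(s["time"],2),"tcp",p.round(1),"rest",(U.T@(p-O)).round(1),"yawx",round(np.arctan2(s["orientation"][1,0],s["orientation"][0,0]),3),"F",(U.T@s["wrist_force"]).round(1),"w",round(s["grip_width"],1));return s
def to(g):  # rest-frame goal -> tool cm
    s=bot.get_state();print("tool cm",(s["orientation"].T@(U@np.array(g,float)+O-s["ee_pos"])/10).round(2))
E
python3 -c "
from st import *
st();to([-190,77,150])"
```

```text
time: 1.1
ee_pos: [346.0, 286.8, 231.1]
orientation: [[0.147, 0.989, -0.001], [0.989, -0.147, -0.001], [-0.001, -0.0, -1.0]]
wrist_force: [-0.3, 0.2, -0.0]
grip_width: 44.9
t 1.1 tcp [346.  286.8 231.1] rest [-302.9  288.6  231.1] yawx 1.423 F [-0.3  0.2 -0. ] w 44.9
tool cm [-21.12  11.34   8.13]
```

```bash
python3 -m jog '[[-5,2.7,0,0],[-10,5.4,3,0],[-15,8,6,0],[-19,10.2,10,0],[-21.1,11.3,14,0],[-21.1,11.3,18,0],[-21.1,11.3,20,0],[-21.1,11.3,20,0]]'
python3 - <<'E'
from st import *
st();to([-165,77,4])
p,d=bot.camera("top");cv2.imwrite("pics/c1.png",cv2.resize(p[150:290,170:330,::-1],None,fx=4,fy=4,interpolation=cv2.INTER_CUBIC))
E
```

```text
time: 2.1
ee_pos: [426.2, 64.7, 30.0]
orientation: [[0.145, 0.989, -0.003], [0.989, -0.145, -0.001], [-0.001, -0.003, -1.0]]
wrist_force: [0.3, -0.0, 0.7]
grip_width: 45.0
t 2.1 tcp [426.2  64.7  30. ] rest [-191.5   80.3   30. ] yawx 1.426 F [0.3 0.  0.7] w 45.0
tool cm [-0.33  2.65  2.59]
```

View pics/c1.png

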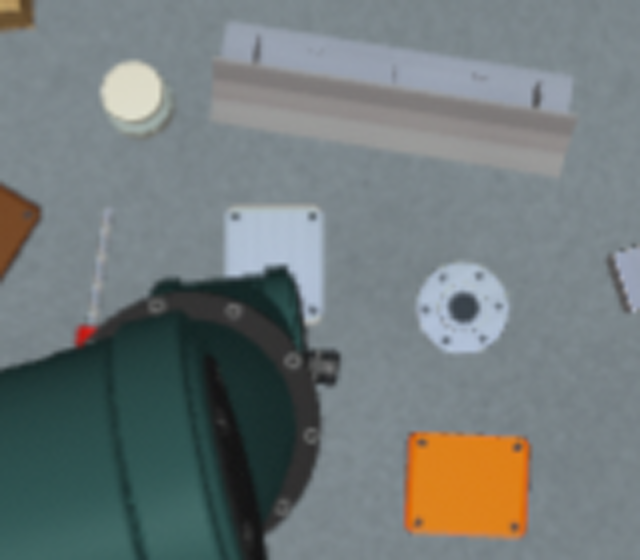

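Plate untouched at crop (273,262); the arm hides its front edge, and the fingers are just behind it. Next I lower the fingers and push gently.

```bash
python3 -m jog '[[-0.3,0,1,0],[-0.3,0,2,0],[-0.3,0,2.6,0],[-0.3,0,2.6,0]]'
python3 -m jog '[[0,0.7,0,0],[0,1.4,0,0],[0,2.1,0,0],[0,2.8,0,0],[0,3.5,0,0],[0,4.2,0,0],[0,4.9,0,0],[0,5.2,0,0]]'
python3 - <<'E'
from st import *
st()
p,d=bot.camera("top");cv2.imwrite("pics/c2.png",cv2.resize(p[150:290,170:330,::-1],None,fx=4,fy=4,interpolation=cv2.INTER_CUBIC))
E
```

```text
time: 2.65
ee_pos: [427.3, 62.2, 5.9]
orientation: [[0.144, 0.99, -0.002], [0.99, -0.144, -0.0], [-0.001, -0.002, -1.0]]
wrist_force: [-0.8, -0.1, -0.5]
grip_width: 45.2
time: 3.65
ee_pos: [479.5, 54.2, 6.1]
orientation: [[0.145, 0.989, -0.001], [0.989, -0.145, -0.0], [-0.001, -0.001, -1.0]]
wrist_force: [-3.1, 0.1, 2.2]
grip_width: 44.6
t 3.65 tcp [479.5  54.2   6.1] rest [-137.2   77.7    6.1] yawx 1.425 F [-3.1 -0.4  2.2] w 44.6
```

View pics/c2.png

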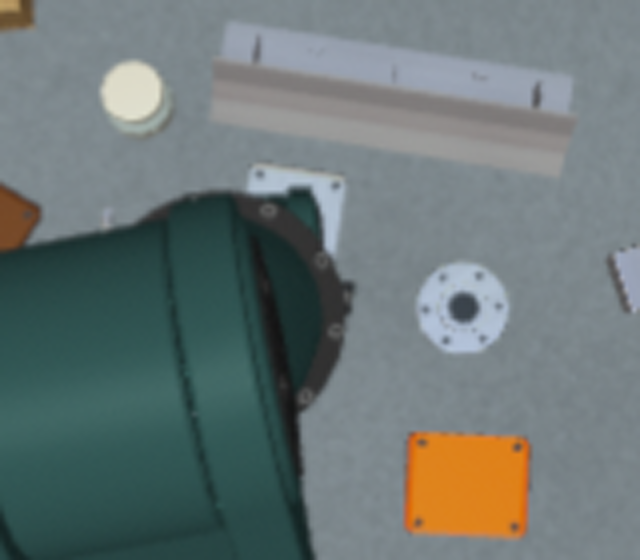

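The plate has squared up: its back edge, crop (247,165) to (345,180), is parallel to the foot of the slope. The open tips sit too high on the rounded end, so I back off, lower them and push on.

```bash
python3 -m jog '[[0,-0.4,0,0],[0,-0.4,0.3,0],[0,-0.4,0.6,0],[0,-0.1,0.6,0]]'
python3 -m jog '[[0,0.5,0,0],[0,1.0,0,0],[0,1.5,0,0],[0,2.0,0,0],[0,2.5,0,0],[0,3,0,0],[0,3.5,0,0],[0,4,0,0]]'
python3 -c "
from st import *
st()"
```

```text
time: 4.2
ee_pos: [477.7, 54.8, -0.2]
orientation: [[0.144, 0.99, -0.002], [0.99, -0.144, -0.0], [-0.001, -0.002, -1.0]]
wrist_force: [-0.0, -1.0, -0.8]
grip_width: 45.0
time: 5.2
ee_pos: [516.1, 48.9, -0.2]
orientation: [[0.144, 0.99, -0.004], [0.99, -0.144, -0.0], [-0.001, -0.004, -1.0]]
wrist_force: [-3.1, 0.2, -0.2]
grip_width: 44.9
t 5.2 tcp [ 5.161e+02  4.890e+01 -2.000e-01] rest [-100.2   77.8   -0.2] yawx 1.426 F [-3.1 -0.2 -0.2] w 44.9
```

```bash
python3 -m jog '[[0,0.5,0,0],[0,1.0,0,0],[0,1.5,0,0],[0,2.0,0,0],[0,2.5,0,0],[0,3,0,0],[0,3.5,0,0],[0,4,0,0]]'
python3 - <<'E'
from st import *
st()
p,d=bot.camera("scene");cv2.imwrite("pics/s1.png",cv2.resize(p[130:270,190:350,::-1],None,fx=4,fy=4,interpolation=cv2.INTER_CUBIC))
E
```

```text
time: 6.2
ee_pos: [558.4, 43.1, 0.2]
orientation: [[0.144, 0.99, 0.001], [0.99, -0.144, -0.0], [-0.0, 0.001, -1.0]]
wrist_force: [-2.5, 0.4, -2.1]
grip_width: 44.7
t 6.2 tcp [5.584e+02 4.310e+01 2.000e-01] rest [-57.5  78.1   0.2] yawx 1.426 F [-2.5  0.  -2.1] w 44.7
```

View pics/s1.png

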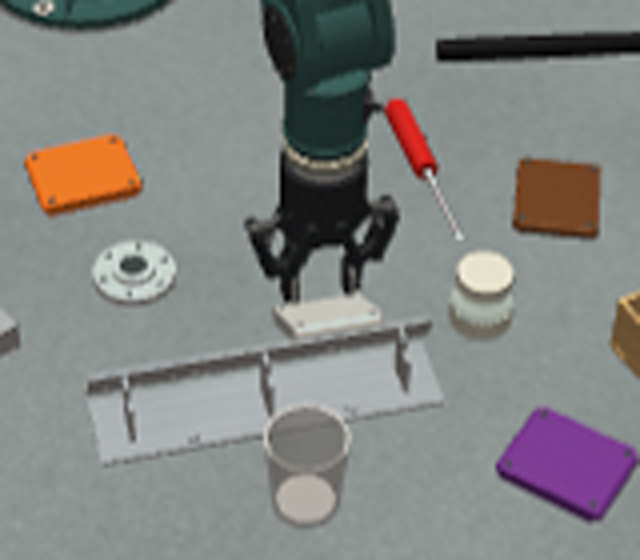

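The plate is climbing, seen from behind at crop (330,312), and both fingers are on its rear edge. I keep pushing, slower near the foot.

```bash
python3 -m jog '[[0,0.4,0,0],[0,0.8,0,0],[0,1.2,0,0],[0,1.6,0,0],[0,2.0,0,0],[0,2.4,0,0],[0,2.7,0,0],[0,2.9,0,0]]'
python3 -m jog '[[0,0.2,0,0],[0,0.4,0,0],[0,0.6,0,0],[0,0.8,0,0],[0,0.9,0,0],[0,0.9,0,0]]'
python3 - <<'E'
from st import *
st()
p,d=bot.camera("scene");cv2.imwrite("pics/s2.png",cv2.resize(p[150:250,210:330,::-1],None,fx=5,fy=5,interpolation=cv2.INTER_CUBIC))
W=cloud("scene",d);Q=(W-O)@U;m=(Q[...,2]>66)&(Q[...,2]<110)&(abs(Q[...,1]-77)<50)&(abs(Q[...,0]-45)<30);T=Q[m];print(m.sum(),np.percentile(T,[2,50,98],axis=0).round(0))
E
```

```text
time: 7.25
ee_pos: [585.8, 39.0, -0.1]
orientation: [[0.144, 0.99, -0.002], [0.99, -0.144, -0.0], [-0.0, -0.002, -1.0]]
wrist_force: [-2.4, 0.4, -1.1]
grip_width: 45.3
time: 8.0
ee_pos: [594.8, 37.7, -0.0]
orientation: [[0.144, 0.99, -0.001], [0.99, -0.144, -0.0], [-0.0, -0.001, -1.0]]
wrist_force: [-0.8, 0.4, -0.7]
grip_width: 44.9
t 8.0 tcp [594.8  37.7  -0. ] rest [-20.6  78.   -0. ] yawx 1.426 F [-0.8  0.3 -0.7] w 44.9
107 [[ 41.  29.  67.]
 [ 51.  67.  81.]
 [ 58. 106.  88.]]
```

View pics/s2.png

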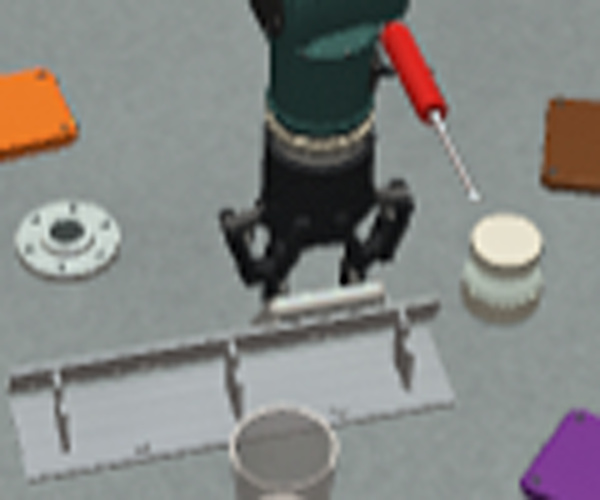

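The plate stands leaning on the rest: its top edge, crop (270,305) to (383,290), is about 88 mm high, and the push force has fallen. I retract and check that it stays.

```bash
python3 -m jog '[[0,-0.5,0,0],[0,-1.5,0,0],[0,-3,0,0],[0,-5,0,0],[0,-7,-1,0],[0,-8,-5,0],[0,-8,-10,0],[0,-8,-15,0]]'
python3 -m jog '[[-2,-1,0,0],[-7,-2,0,0],[-12,-2,0,0],[-17,-2,0,0],[-20,-2,0,0],[-20,-2,0,0]]'
python3 - <<'E'
from st import *
st()
im=[]
for n,b in(("top",(150,260,190,320)),("scene",(150,260,200,330))):
    p,d=bot.camera(n);im.append(cv2.resize(p[b[0]:b[1],b[2]:b[3],::-1],None,fx=3,fy=3,interpolation=cv2.INTER_CUBIC))
    Q=(cloud(n,d)-O)@U;m=(Q[...,2]>66)&(Q[...,2]<110)&(abs(Q[...,1]-77)<60)&(abs(Q[...,0]-45)<35);T=Q[m];print(m.sum(),np.percentile(T,[2,50,98],axis=0).round(0) if m.sum() else 0)
cv2.imwrite("pics/b3.png",np.hstack(im))
E
```

```text
time: 9.05
ee_pos: [513.9, 49.5, 151.2]
orientation: [[0.144, 0.99, -0.003], [0.99, -0.144, -0.0], [-0.001, -0.003, -1.0]]
wrist_force: [0.6, 0.4, -0.2]
grip_width: 45.2
time: 9.8
ee_pos: [464.0, -148.5, 149.2]
orientation: [[0.15, 0.989, -0.005], [0.989, -0.15, -0.001], [-0.001, -0.004, -1.0]]
wrist_force: [0.4, 0.3, -0.4]
grip_width: 45.3
t 9.8 tcp [ 464.  -148.5  149.2] rest [-123.2 -125.1  149.2] yawx 1.42 F [ 0.4  0.4 -0.4] w 45.3
203 [[ 25.  30.  67.]
 [ 35.  68.  81.]
 [ 48. 107.  88.]]
106 [[ 41.  29.  69.]
 [ 51.  67.  81.]
 [ 57. 107.  87.]]
```

View pics/b3.png

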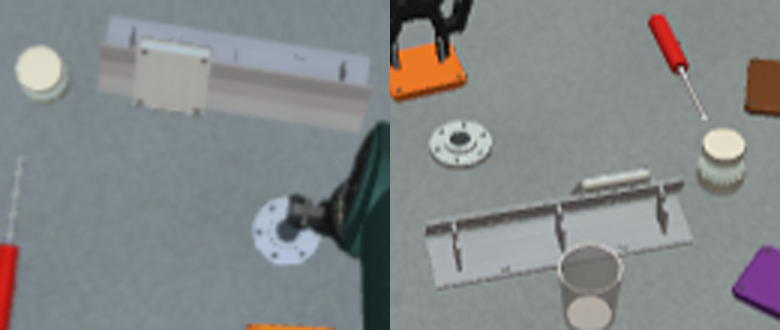

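The plate stays leaning after release: left half, crop (172,75), with its top edge at 88 mm. Its width centre is at rest y of about 68. I go over and behind it.

```bash
python3 -m jog '[[2,3,-2,0],[6,7,-2,0],[10,11,-2,0],[14,15.5,-2,0],[17,19.5,-2,0],[19.4,22.8,-2,0],[19.4,22.8,-2,0],[19.4,22.8,-2,0]]'
python3 -c "
from st import *
st();to([100,68,66])"
```

```text
time: 10.9
ee_pos: [719.0, 14.7, 168.6]
orientation: [[0.142, 0.99, -0.005], [0.99, -0.142, -0.0], [-0.001, -0.004, -1.0]]
wrist_force: [0.1, 0.5, -0.6]
grip_width: 44.7
t 10.9 tcp [719.   14.7 168.6] rest [105.5  73.2 168.6] yawx 1.428 F [ 0.1  0.5 -0.6] w 44.7
tool cm [-0.51 -0.51 10.26]
```

```bash
python3 -m jog '[[-0.5,0,3,0],[-0.5,0,7,0],[-0.5,-0.2,10,0],[-0.5,-0.5,10.2,0],[-0.5,-0.5,10.2,0]]'
python3 -m jog '[[0,-0.6,0,0],[0,-1.2,0,0],[0,-1.8,0,0],[0,-2.4,0,0],[0,-3.0,0,0],[0,-3.6,0,0],[0,-4.2,0,0],[0,-4.8,0,0]]'
python3 - <<'E'
from st import *
st()
im=[]
for n,b in(("top",(150,260,190,320)),("scene",(150,260,200,330))):
    p,d=bot.camera(n);im.append(cv2.resize(p[b[0]:b[1],b[2]:b[3],::-1],None,fx=3,fy=3,interpolation=cv2.INTER_CUBIC))
cv2.imwrite("pics/b4.png",np.hstack(im))
E
```

```text
time: 11.52
ee_pos: [714.3, 8.8, 68.6]
orientation: [[0.145, 0.989, -0.001], [0.989, -0.145, -0.0], [-0.001, -0.001, -1.0]]
wrist_force: [-0.1, -0.1, 0.1]
grip_width: 44.7
time: 12.52
ee_pos: [668.0, 16.1, 68.3]
orientation: [[0.144, 0.99, 0.001], [0.99, -0.144, -0.0], [-0.0, 0.001, -1.0]]
wrist_force: [0.6, 0.2, 0.7]
grip_width: 45.0
t 12.53 tcp [668.   16.1  68.3] rest [54.8 67.2 68.3] yawx 1.426 F [0.5 0.3 0.7] w 45.0
```

View pics/b4.png

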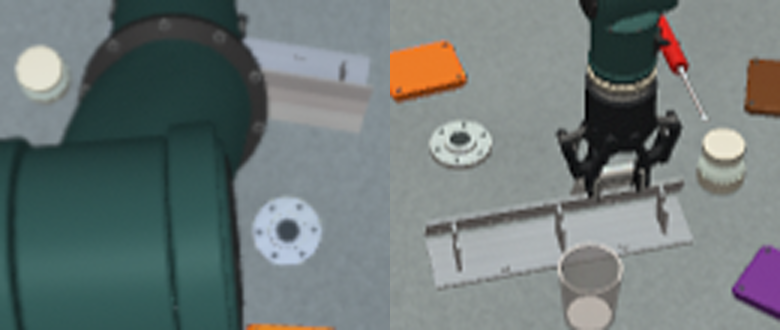

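Both fingers are on the back of the top edge at crop (615,185), and the plate is being raised. I continue slowly past vertical.

```bash
python3 -m jog '[[0,-0.5,0,0],[0,-1.0,0,0],[0,-1.5,0,0],[0,-2.0,0,0],[0,-2.5,0,0],[0,-3.0,0,0],[0,-3.5,0,0],[0,-4.0,0,0]]'
python3 -m jog '[[0,-0.4,0,0],[0,-0.8,0,0],[0,-1.2,0,0],[0,-1.6,0,0],[0,-2,0,0],[0,-2.2,0,0],[0,-2.2,0,0]]'
python3 - <<'E'
from st import *
st()
p,d=bot.camera("scene");cv2.imwrite("pics/s5.png",cv2.resize(p[130:240,200:330,::-1],None,fx=5,fy=5,interpolation=cv2.INTER_CUBIC))
E
```

```text
time: 13.62
ee_pos: [627.2, 21.9, 67.8]
orientation: [[0.144, 0.99, -0.002], [0.99, -0.144, -0.0], [-0.001, -0.002, -1.0]]
wrist_force: [0.2, -0.5, 0.1]
grip_width: 44.7
time: 14.5
ee_pos: [605.8, 25.0, 67.9]
orientation: [[0.144, 0.99, -0.002], [0.99, -0.144, -0.0], [-0.0, -0.002, -1.0]]
wrist_force: [-0.1, -0.0, 0.2]
grip_width: 44.9
t 14.5 tcp [605.8  25.   67.9] rest [-8.  67.1 67.9] yawx 1.426 F [-0.1 -0.   0.2] w 44.9
```

View pics/s5.png

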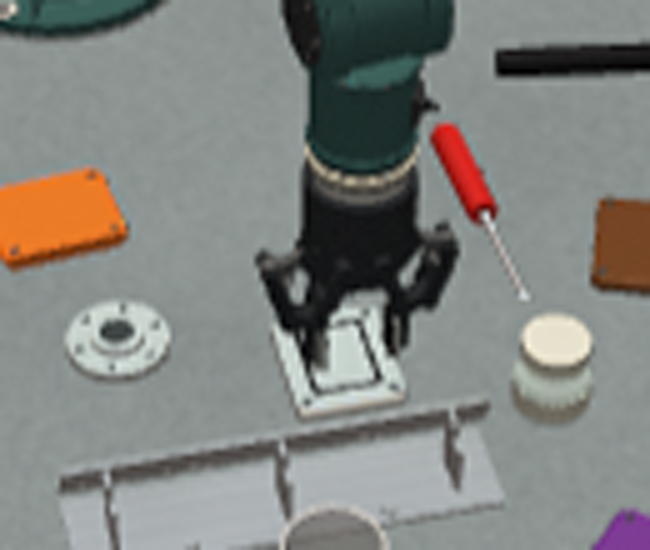

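The plate has toppled and lies in front of the rest, gasket outline up, at crop (340,360). I raise the arm clear and verify it lies flat and nothing else moved.

```bash
python3 -m jog '[[0,0,-2,0],[0,0,-6,0],[0,0,-10,0],[0,0,-14,0],[0,0,-15,0]]'
python3 -m jog '[[-4,-1,0,0],[-9,-3,0,0],[-14,-5,0,0],[-19,-6,0,0],[-24,-7,0,0],[-28,-7,0,0],[-30,-7,0,0],[-30,-7,0,0]]'
python3 - <<'E'
from st import *
st()
p,d=bot.camera("top");im=p[:,:,::-1].copy();cv2.imwrite("pics/top6.png",im)
cv2.imwrite("pics/c6.png",cv2.resize(im[145:285,180:330],None,fx=4,fy=4,interpolation=cv2.INTER_CUBIC))
Q=(cloud("top",d)-O)@U
m=(Q[...,2]>7)&(Q[...,2]<40)&(abs(Q[...,1]-68)<55)&(Q[...,0]>-130)&(Q[...,0]<-6)
T=Q[m];A=np.c_[T[:,:2],np.ones(len(T))];k=np.linalg.lstsq(A,T[:,2],rcond=None)[0]
print(len(T),np.percentile(T,[2,50,98],axis=0).round(1),"slopes",k[:2].round(3))
a=cv2.imread("pics/top0.png");df=(cv2.absdiff(a,im).max(2)>40).astype(np.uint8);df=cv2.morphologyEx(df,cv2.MORPH_OPEN,np.ones((2,2)))
n,_,s,c=cv2.connectedComponentsWithStats(df);print([(r.tolist()) for r in s[1:] if r[4]>8])
E
```

```text
time: 15.18
ee_pos: [608.4, 24.9, 222.3]
orientation: [[0.145, 0.989, 0.006], [0.989, -0.145, 0.001], [0.001, 0.006, -1.0]]
wrist_force: [-0.3, 0.6, -0.1]
grip_width: 44.8
time: 16.18
ee_pos: [493.3, -262.6, 218.1]
orientation: [[0.147, 0.989, -0.002], [0.989, -0.147, -0.0], [-0.0, -0.002, -1.0]]
wrist_force: [1.4, 0.3, -0.2]
grip_width: 44.6
t 16.18 tcp [ 493.3 -262.6  218.1] rest [ -77.7 -233.7  218.1] yawx 1.424 F [ 1.3  0.5 -0.2] w 44.6
709 [[-112.4   30.     9.2]
 [ -65.8   67.9   13.9]
 [ -17.8  106.6   18.2]] slopes [-0.     0.001]
[[321, 169, 125, 215, 14407], [232, 188, 26, 29, 319], [228, 207, 23, 24, 308], [235, 208, 6, 5, 16], [0, 321, 9, 9, 57]]
```

View pics/c6.png

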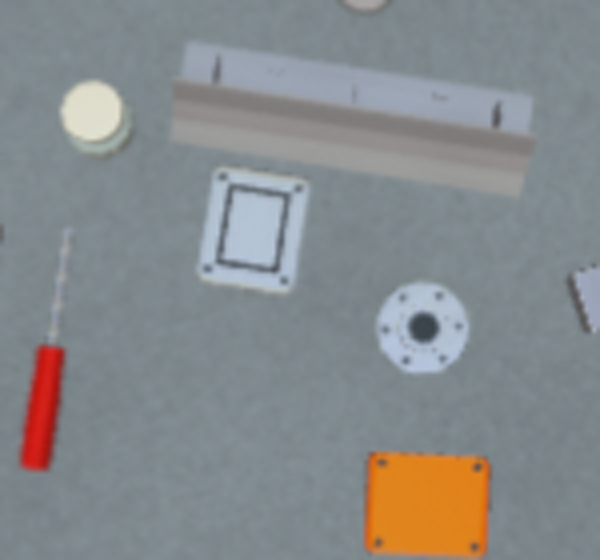

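The plate lies flat at crop (253,230), gasket up, clear of the rest. The other things in this crop are where they were.

```bash
python3 -c "
from st import *
st();print(bot.finish_job())"
```

```text
t 16.23 tcp [ 493.8 -260.7  217.9] rest [ -77.5 -231.9  217.9] yawx 1.426 F [0.2 0.5 1.3] w 44.8
the job is handed in; nothing more can be done
None
```

The cover plate now lies flat on the bench in front of the rest with its gasket side up, and I handed the job in at 16.2 s. I squared the plate with two fingers and pushed it up the slope until it leaned. It stayed there by itself after I let go. I then pushed its top edge back from behind and it toppled towards the robot. The plate was never gripped, and the highest wrist force I read was about 4 N.

Last checks, made with the arm well clear at 218 mm:
- **Plate:** its upper face is at about 14 mm with zero tilt. It ends roughly 10 mm short of the foot of the slope, and the gasket groove is visible from above.
- **Bystanders:** comparing the top view before and after showed changes only at the plate, at the arm, and in one small patch at the far left edge. I took that patch to be the gripper leaving its start position, but did not check it closely.
- **Not covered:** the arm still hid part of the right side of the bench in the last picture, including the tape core. The arm did nothing at bench level on that side.

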